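# Fit the grille of the drip tray and snap its retaining cap on

## Task

Put the slotted grille into the drip tray, lowering it by its handle over the two locating pins until it lies flush, with its large hole round the thick stud. Then set the round snap cap, mouth down, on the stud and press; when it clicks and the force drops, keep pressing until it is fully home on the grille. Finish while the gripper is still bearing down on the cap with about a kilogram's weight, and leave the mug, the salt shaker and the mandarin where they stand.

Things in the scene. Friction and masses are not known exactly. Their poses are not given: they have to be found in the camera images.
- drip_tray: fixed grey plastic tray, 186 x 112 mm (x, y), walls 22 mm high, lengthwise across the robot's view (yaw 1.57 +- 0.25 rad). Origin: centre of its underside, on the work surface; z up, x along its length, the thick stud towards +x. Fitted, the grille lies with its underside 20 mm above the work surface
- pin_left (a point): tip of the first steel locating pin, at (-66, 28) mm in the tray's frame, 45 mm above the work surface; the pin is 10 mm thick up to 36 mm above the work surface, then conical to 3 mm at the tip
- pin_right (a point): tip of the second, equal locating pin, at (66, -28) mm in the tray's frame
- grille_seat (a point): point on the tray's axis 20 mm above the work surface, where the grille's origin lies when flush; axes as the tray's
- stud_seat (a point): point on the stud's axis at the height of the flush grille's top, 26 mm above the work surface, where the cap's origin lies when fully home; axes as the tray's
- stud_tip (a point): tip of the grey stud at (46, 0) mm in the tray's frame, 50 mm above the work surface; 19 mm thick, conical to 8 mm over its upper 10 mm. Four small sprung detents round it (27 mm across at their widest, 32 mm above the work surface) make the click: the cap needs roughly 8 to 12 N to pass them, then yields; clicked, it cannot lift off by itself
- grille: loose steel plate 160 x 90 x 6 mm (x, y, z) with slots, 0.3 kg, lying flat on the work surface. Origin: centre of its underside; z up, x along its length. Pin holes of 13 mm diameter at (-66, 28) and (66, -28) mm, stud hole of 28 mm at (46, 0) mm: in the tray its x axis points the same way as the tray's. It lies nearer the robot than the tray, yaw 1.57 +- 0.25 rad
- grille_handle (a point): centre of the grille's black handle bar, 33 mm above the grille's underside, over its centre; the bar is 44 mm long along the grille's x, 12 mm wide (y), 14 mm high, open underneath: its top is 40 mm and its underside 26 mm above the grille's underside
- snap_cap: loose round grey ribbed cap, 39 mm across, 38 mm high, 50 g, standing mouth down on the work surface, left or right of the grille. Origin: centre of its mouth, z up. Hollow: 22 mm wide at the lip (3.5 mm high), 31 mm above, 33 mm deep. Set down it rests on the detents about 12 mm above home; the force peaks about 7 mm above home, then drops; home, its rim rests on the grille
- mug: bystander: blue mug, 82 mm wide, 91 mm high, standing; origin at the centre of its underside
- salt_shaker: bystander: salt shaker, 44 mm wide, 90 mm high, standing; origin at the centre of its underside
- mandarin: bystander: mandarin, 61 x 60 x 50 mm; origin at its underside
Mind the look-alikes: they are no part of the job. Of the things that look like the snap_cap, the larger one is meant.

How it is judged:
By the outcome, as a careful person would: the job done as asked, in the order asked, and still so for the second after the job is handed in, while the arm keeps its last pose, push and grip.
It also fails if it takes over 67 s, if anything falls off the work surface, if the arm or the gripper's body presses on something with over 40 N, if the wrist force passes 120 N, or if a joint passes its speed limit or range.

## Robot

A 7-joint arm with a two-finger parallel gripper is mounted at the origin on the work surface; the furniture and walls round the work are solid. World frame = base frame: x ahead of the robot, y to its left, z up, the work surface at z = 0. Lengths are in m, angles in rad, forces in N, time in s.
With the tool pointing down it reaches from about 0.4 to 0.85 m from the base axis. Payload 10.4 kg.
Tool frame: the origin (TCP) lies on the centre line of the jaws, within the pads' length; the fingertips stand 11 mm ahead of it and the grasp point (between the pads) lies 8 mm behind it (manip.finger_overhang is the distance from the TCP to the fingertips, in m); z points along the fingers, y is the line along which they close (so a half turn about z gives the same grasp; the last joint's range is limited). The gripper opens to 85 mm and grips with 20 to 120 N. Pads are 22 mm wide; open, the fingers measure 114 mm over their backs; the gripper's body (76 mm by 85 mm) begins 54 mm behind the grasp point. The pads swing forward as they close: fully open they stand 13 mm farther back than shut.
Start: joints at [-1.281, 0.332, -0.065, 1.46, 0.022, 1.35, -0.088], TCP at [0.192, 0.595, 0.242] pointing down, gripper open.
Joint ranges: [-2.6, 2.6], [-0.5, 2.12], [-1.47, 1.34], [0.16, 2.42], [-1.27, 4.41], [0.06, 2.06], [-2.6, 2.6]. Speed limits (rad/s): [2.22, 2.22, 2.79, 2.79, 3.14, 3.14, 3.14].

## Interface

Orientations are given as a unit quaternion [x, y, z, w].
In Python, from workcell import manip, imaging, workorder gives the robot as it stands.
- The arm moves only by the tool jog_arm, never from a script. Its argument "deltas" is a list of rows, each an object with "gripper": the opening, from 0 (shut) to 1 (fully open); "offset": the shift along the tool's x, y, z in m, a list of three; "rotation": the turn, a rotation vector about the tool's x, y, z in degrees, a list of three. In form: [{"gripper": gripper, "offset": [tx, ty, tz], "rotation": [ax, ay, az]}, ...]. A call has 1 to 20 rows; each row shifts and turns the commanded pose from where the row before left it, along the tool's axes as they then stand; what a row does not reach is not made up. A row lasts 1/10 s, in which the tool goes at most 50 mm and 8.59 degrees, less where a joint would pass 70% of its speed; a pose out of reach is approached as far as the arm can. A call with a gripper value outside its range is refused whole. The fingers move at their own pace and stop on an object; "newtons" is the grip in N (left out, the last holds). Time passes only in rows, so rows that do not move let the fingers close. It gives the time, the measured TCP pose, the force, the opening and the grip force at its end, in the units of the state.
- manip.get_obs(): the state, without advancing time (a new reading comes with each control period).
- imaging.camera(name): name is "side" or "top"; returns the picture (400x640x3 uint8, blue, green, red); there is no depth.
- imaging.camera_model(name): a dict with "camera_matrix" (3x3 intrinsics, pixels), "world_to_cam" (4x4, takes a point from world to camera coordinates). Camera axes: x right, y up, looking along -z (the intrinsics and any distortion apply to the point x, -y, -z); pixel columns grow to the right and rows downward; lengths in m; the calibration is good to about 2 mm. A picture is of the moment at which its call begins. camera_model takes no time and is no camera call.
- workorder.hand_in(): hands the job in; it is judged then, once.
The state is a dict: "clock": time; "joint_pos": joint angles; "joint_velocities": joint speeds; "tau": joint torques, N m; "position": TCP position; "ee_rot": TCP orientation; "ft_force": force on the tool from outside, world axes, zero at the start; "torque": the same for the moment, N m; "grip_width": opening from 0.0 (shut) to 1.0 (fully open); "grasp_force": force on a finger pad.
Only numpy, scipy, OpenCV 4.12 (cv2) and the standard library are available. Lean on these libraries where they do the work, as an engineer would, in place of code of your own. Each camera call takes 0.05 s, during which the arm holds its last target. There are 200 camera calls.

## Working session

There is one attempt and no reset: what is moved stays moved. The work goes in short steps, Python scripts to look and compute and a tool call to move; the robot and the scene stay as the last step left them, time stands still between calls to the robot, and variables do not carry over. Pictures are saved under pics/ and viewed, at most 10 in all, crops included, and the job is handed in when it is done.

Besides the shell and the picture viewer there is one more tool, called after "Call:" as name(argument=value, ...) on one line, values as JSON. jog_arm: Moves the arm, as the interface text tells. Its arguments: {"type":"object","properties":{"deltas":{"type":"array","items":{"type":"object","properties":{"gripper":{"type":"number"},"offset":{"type":"array","items":{"type":"number"}},"rotation":{"type":"array","items":{"type":"number"}}}}},"newtons":{"type":"number"}},"required":["deltas"]}

```bash
mkdir -p pics; python3 - <<'E'
from workcell import manip, imaging
import cv2,numpy as np
for n in("top","side"):
    cv2.imwrite(f"pics/{n}0.png",imaging.camera(n))
    m=imaging.camera_model(n);print({k:(np.round(v,4).tolist() if not isinstance(v,str) else v) for k,v in m.items()})
print(manip.get_obs())
E
ls
```

```text
{'camera_matrix': [[397.6832, 0.0, 320.0512], [0.0, 397.6832, 204.0363], [0.0, 0.0, 1.0]], 'world_to_cam': [[0.016, -0.9999, 0.0031, 0.1236], [0.9976, 0.0162, 0.0677, -0.4909], [-0.0677, 0.002, 0.9977, -0.9043], [0.0, 0.0, 0.0, 1.0]]}
{'camera_matrix': [[463.4807, 0.0, 324.8003], [0.0, 463.4807, 198.2997], [0.0, 0.0, 1.0]], 'world_to_cam': [[0.9223, -0.3863, -0.0122, -0.3997], [0.2396, 0.5468, 0.8023, -0.2437], [-0.3033, -0.7428, 0.5968, -0.76], [0.0, 0.0, 0.0, 1.0]]}
{'clock': 0.1, 'joint_pos': array([-1.28061535,  0.33281431, -0.06469361,  1.46083937,  0.02157703,
        1.34988784, -0.08847579]), 'joint_velocities': array([-0.00014881,  0.00017277,  0.0002673 , -0.00035187,  0.0023446 ,
        0.002473  ,  0.00239946]), 'tau': array([ 1.83126554e-03, -6.26730967e+01,  4.91833489e-02, -3.92433500e+01,
        1.63369265e-02,  6.84171056e-03,  4.90478357e-06]), 'position': array([0.19221859, 0.59438056, 0.24160052]), 'ee_rot': array([ 1.55737953e-01,  9.87798206e-01, -6.22178230e-04, -8.03154407e-05]), 'ft_force': array([-0.20164266, -0.4974272 ,  0.68543742]), 'torque': array([-0.04020553, -0.01164824, -0.02710662]), 'grasp_force': 0.0, 'grip_width': 0.9997760729149562}
pics
```

View pics/top0.png

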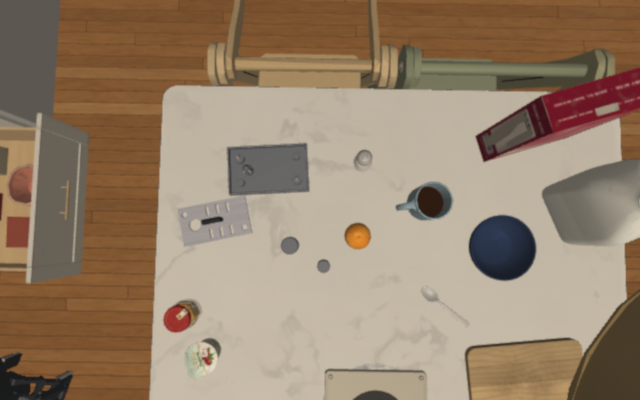

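View pics/side0.png

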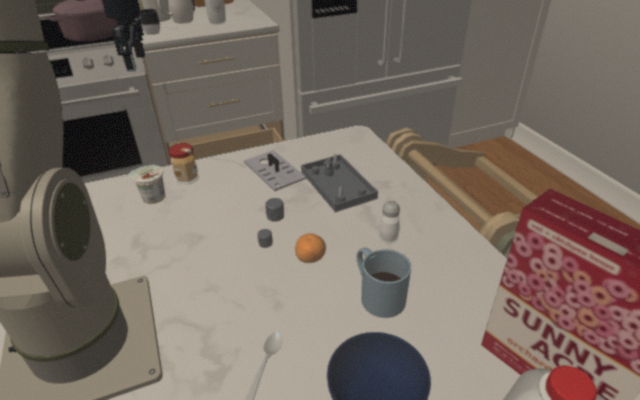

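Top: tray about (268,170) with its stud at (249,170), grille about (215,220) with its large hole at (195,225). Two cap-like things: (290,245) and a smaller one at (323,266). The one at (290,245) looks larger and stands beside the grille, so it fits the description; I'll confirm it in a crop.

```bash
python3 - <<'E'
import cv2
a=cv2.imread("pics/top0.png")[135:285,170:345]
cv2.imwrite("pics/topc.png",cv2.resize(a,None,fx=4,fy=4,interpolation=cv2.INTER_CUBIC))
a=cv2.imread("pics/side0.png")[140:255,235:395]
cv2.imwrite("pics/sidec.png",cv2.resize(a,None,fx=5,fy=5,interpolation=cv2.INTER_CUBIC))
E
```

```text
(no output)
```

View pics/topc.png

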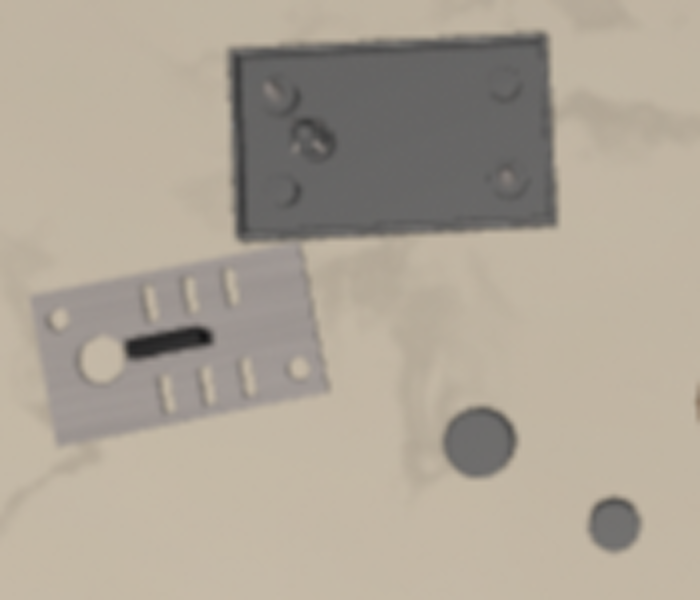

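View pics/sidec.png

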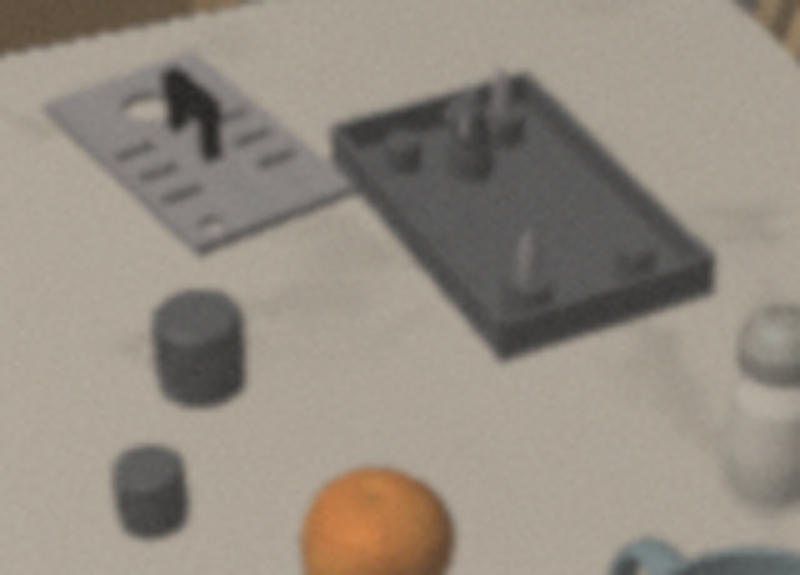

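The crops confirm it. The larger cap is at crop (480,442), about 18 px across in the original, and the smaller look-alike is at (614,524). Tray corners, pins and stud are readable in both views. Next I'll fit poses from both.

```bash
cat > vis.py <<'E'
import numpy as np
from scipy.optimize import least_squares
from workcell import imaging
M={n:imaging.camera_model(n) for n in("top","side")}
def proj(n,P):
    P=np.atleast_2d(P);c=P@np.array(M[n]["world_to_cam"])[:3,:3].T+np.array(M[n]["world_to_cam"])[:3,3]
    K=np.array(M[n]["camera_matrix"]);return np.c_[K[0,0]*c[:,0]/-c[:,2]+K[0,2],K[1,1]*c[:,1]/c[:,2]+K[1,2]]
def pose(p,L):
    c,s=np.cos(p[2]),np.sin(p[2]);L=np.atleast_2d(L)/1000.
    return np.c_[p[0]+c*L[:,0]-s*L[:,1],p[1]+s*L[:,0]+c*L[:,1],L[:,2]]
def fit(obs,yaw=True,x0=(0.6,0.25,1.57)):
    """obs: list of (cam, local xyz mm, pixel)"""
    f=lambda p:np.concatenate([(proj(n,pose(p if yaw else [*p,0],l))-np.array(u))[0] for n,l,u in obs])
    r=least_squares(f,x0 if yaw else x0[:2],loss="soft_l1",f_scale=1.)
    return r.x,f(r.x).reshape(-1,2)
E
cat > m1.py <<'E'
from vis import *
T=lambda x,y:("top",((x+.5)/4-.5+170,(y+.5)/4-.5+135))
S=lambda x,y:("side",((x+.5)/5-.5+235,(y+.5)/5-.5+140))
def O(f,l):return (f[0],l,f[1])
tray=[O(T(230,50),(93,-56,22)),O(T(547,35),(-93,-56,22)),O(T(556,226),(-93,56,22)),O(T(240,240),(93,56,22)),
O(T(268,85),(66,-28,45)),O(T(505,177),(-66,28,45)),O(T(305,130),(46,0,50)),
O(S(333,128),(93,56,22)),O(S(525,73),(93,-56,22)),O(S(713,257),(-93,-56,22)),O(S(501,325),(-93,56,22)),
O(S(502,72),(66,-28,45)),O(S(528,230),(-66,28,45)),O(S(463,107),(46,0,50))]
gr=[O(T(32,297),(80,-45,6)),O(T(300,245),(-80,-45,6)),O(T(329,390),(-80,45,6)),O(T(58,445),(80,45,6)),
O(T(102,359),(46,0,6)),O(T(59,320),(66,-28,6)),O(T(300,369),(-66,28,6)),
O(S(45,105),(80,45,6)),O(S(188,53),(80,-45,6)),O(S(203,245),(-80,45,6)),O(S(352,186),(-80,-45,6)),O(S(148,108),(46,0,6))]
cap=[O(T(480,442),(0,0,38)),O(S(198,318),(0,0,38))]
for n,o,y in(("tray",tray,1),("gr",gr,1),("cap",cap,0)):
    x,r=fit(o,y);print(n,np.round(x,4));print(np.round(r,1).tolist())
    for c in("top","side"):
        q=[k for k in o if k[0]==c];print(c,np.round(fit(q,y)[0],4))
E
python3 m1.py
```

```text
tray [0.5699 0.2535 1.638 ]
[[-0.2, -0.9], [0.5, -1.1], [0.6, -1.0], [-1.0, -0.4], [0.3, -0.2], [0.6, -1.5], [-0.0, 0.0], [-2.1, -0.2], [-0.8, -0.0], [-0.2, 0.6], [-1.3, 0.8], [-1.0, -0.1], [-1.1, 1.6], [0.4, -2.2]]
top [0.5681 0.2538 1.6303]
side [0.5723 0.2538 1.641 ]
gr [0.448  0.377  1.7904]
[[-0.3, -0.7], [-0.0, -1.5], [0.1, -0.0], [0.1, 0.2], [0.0, -0.3], [0.2, -0.6], [0.0, -0.7], [-1.6, 0.3], [-0.1, 0.1], [-2.1, 1.2], [-0.2, 0.4], [-0.6, -0.2]]
top [0.4468 0.377  1.7859]
side [0.4508 0.3777 1.8056]
cap [0.3956 0.1977]
[[0.3, -0.8], [-0.9, -0.1]]
top [0.3939 0.1984]
side [0.3973 0.1964]
```

Call:
jog_arm(deltas=[{"gripper": 1,"offset": [0,0,0],"rotation": [0,0,7.5]},{"gripper": 1,"offset": [0,0,0],"rotation": [0,0,7.5]},{"gripper": 1,"offset": [0,0,0],"rotation": [0,0,7.5]},{"gripper": 1,"offset": [0,0,0],"rotation": [0,0,7.5]},{"gripper": 1,"offset": [0,0,0],"rotation": [0,0,7.5]},{"gripper": 1,"offset": [0,0,0],"rotation": [0,0,7.5]},{"gripper": 1,"offset": [0,0,0],"rotation": [0,0,7.5]},{"gripper": 1,"offset": [0,0,0],"rotation": [0,0,7]},{"gripper": 1,"offset": [-0.022,0.017,0],"rotation": [0,0,0]},{"gripper": 1,"offset": [-0.022,0.017,0],"rotation": [0,0,0]},{"gripper": 1,"offset": [-0.022,0.017,0],"rotation": [0,0,0]},{"gripper": 1,"offset": [-0.022,0.017,0],"rotation": [0,0,0]},{"gripper": 1,"offset": [-0.022,0.017,0],"rotation": [0,0,0]},{"gripper": 1,"offset": [-0.022,0.017,0],"rotation": [0,0,0]},{"gripper": 1,"offset": [-0.022,0.017,0],"rotation": [0,0,0]},{"gripper": 1,"offset": [-0.022,0.017,0],"rotation": [0,0,0]},{"gripper": 1,"offset": [-0.022,0.017,0],"rotation": [0,0,0]},{"gripper": 1,"offset": [-0.022,0.017,0],"rotation": [0,0,0]},{"gripper": 1,"offset": [-0.022,0.017,0],"rotation": [0,0,0]},{"gripper": 1,"offset": [-0.022,0.017,0],"rotation": [0,0,0]}])

```text
clock: 2.1
position: [0.4495, 0.3805, 0.242]
ee_rot: [0.625, 0.78, -0.0, -0.0]
ft_force: [-0.4, 0.4, 0.5]
grip_width: 1.002
grasp_force: 0.0
```

```bash
cat > go.py <<'E'
import numpy as np,sys
from scipy.spatial.transform import Rotation as R
from workcell import manip
def go(x,y,z,yaw):
    """yaw (rad) = wanted world angle of tool x; prints tool-frame offset (before turning) and turn"""
    o=manip.get_obs();r=R.from_quat(o["ee_rot"]);m=r.as_matrix()
    d=m.T@(np.array([x,y,z])-o["position"])
    c,s=np.cos(yaw),np.sin(yaw);t=np.array([[c,s,0],[s,-c,0],[0,0,-1]]).T
    print("t",o["clock"],"pos",o["position"].round(4),"F",o["ft_force"].round(1),"grip",round(o["grip_width"],3),round(o["grasp_force"],1))
    print("off",d.round(4),"rot",(r.inv()*R.from_matrix(t)).as_rotvec(degrees=True).round(2))
if __name__=="__main__":go(*map(float,sys.argv[1:]))
E
python3 go.py .448 .377 .025 1.79
```

```text
t 2.1 pos [0.4495 0.3805 0.242 ] F [-0.4  0.4  0.5] grip 1.002 0.0
off [-0.003  -0.0021  0.217 ] rot [-0.03  0.02  0.03]
```

Call:
jog_arm(deltas=[{"gripper": 1,"offset": [-0.003,-0.002,0.025]},{"gripper": 1,"offset": [0,0,0.03]},{"gripper": 1,"offset": [0,0,0.03]},{"gripper": 0.6,"offset": [0,0,0.03]},{"gripper": 0.6,"offset": [0,0,0.03]},{"gripper": 0.6,"offset": [0,0,0.03]},{"gripper": 0.6,"offset": [0,0,0.02]},{"gripper": 0.6,"offset": [0,0,0.012]},{"gripper": 0.6,"offset": [0,0,0.01]},{"gripper": 0.6,"offset": [0,0,0]}], newtons=40)

```text
schema error: expected keys gripper, offset, rotation
```

```bash
python3 - <<'E'
from workcell import imaging
import cv2
a=imaging.camera("side");b=imaging.camera("top")
cv2.imwrite("pics/side1.png",a);cv2.imwrite("pics/top1.png",b)
A=cv2.resize(a[120:220,220:330],None,fx=3.6,fy=3.6,interpolation=3);B=cv2.resize(b[170:270,150:260],None,fx=3.6,fy=3.6,interpolation=3)
cv2.imwrite("pics/g1.png",cv2.hconcat([A,B]))
E
python3 go.py .448 .377 .025 1.79
```

```text
t 2.2 pos [0.4521 0.3777 0.242 ] F [ 0.4 -0.2  0.1] grip 1.001 0.0
off [ 0.0007 -0.0043  0.217 ] rot [ 0.03  0.11 -0.33]
```

View pics/g1.png

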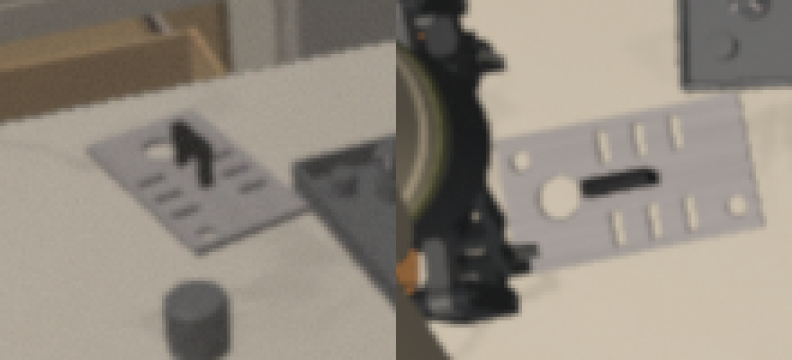

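The descent was refused because every row needs a rotation. The picture shows the grille unmoved and the gripper still high. Repeating the move.

Call:
jog_arm(deltas=[{"gripper": 1,"offset": [0,-0.004,0.025],"rotation": [0,0,0]},{"gripper": 1,"offset": [0,0,0.03],"rotation": [0,0,0]},{"gripper": 1,"offset": [0,0,0.03],"rotation": [0,0,0]},{"gripper": 0.6,"offset": [0,0,0.03],"rotation": [0,0,0]},{"gripper": 0.6,"offset": [0,0,0.03],"rotation": [0,0,0]},{"gripper": 0.6,"offset": [0,0,0.03],"rotation": [0,0,0]},{"gripper": 0.6,"offset": [0,0,0.02],"rotation": [0,0,0]},{"gripper": 0.6,"offset": [0,0,0.012],"rotation": [0,0,0]},{"gripper": 0.6,"offset": [0,0,0.01],"rotation": [0,0,0]},{"gripper": 0.6,"offset": [0,0,0],"rotation": [0,0,0]},{"gripper": 0.6,"offset": [0,0,0],"rotation": [0,0,0]}], newtons=40)

```text
clock: 3.3
position: [0.4453, 0.381, 0.026]
ee_rot: [0.625, 0.78, 0.0, -0.0]
ft_force: [0.1, 0.1, -0.3]
grip_width: 0.599
grasp_force: 0.0
```

```bash
python3 - <<'E'
from workcell import imaging
import cv2
a=imaging.camera("side");b=imaging.camera("top")
cv2.imwrite("pics/side2.png",a);cv2.imwrite("pics/top2.png",b)
A=cv2.resize(a[120:220,220:330],None,fx=3.6,fy=3.6,interpolation=3);B=cv2.resize(b[170:270,150:260],None,fx=3.6,fy=3.6,interpolation=3)
cv2.imwrite("pics/g2.png",cv2.hconcat([A,B]))
E
python3 go.py .448 .377 .025 1.79
```

```text
t 3.4 pos [0.4455 0.3811 0.0264] F [-0.5 -0.6  0.3] grip 0.604 0.0
off [-0.0045  0.0015  0.0014] rot [ 0.08 -0.06  0.02]
```

View pics/g2.png

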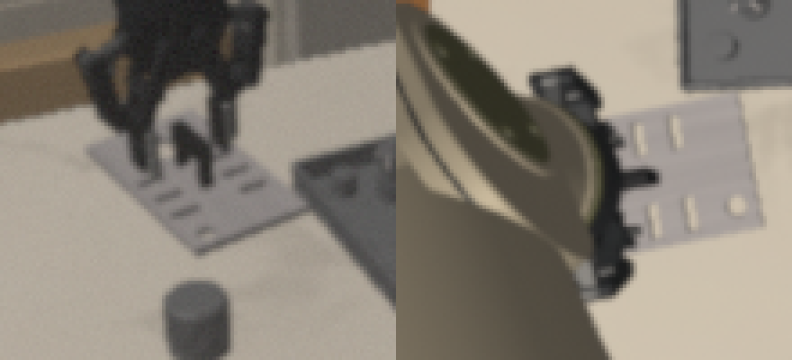

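The fingers straddle the handle bar (side crop, pads about (148,165) and (222,140), bar between). Centre on it and close.

Call:
jog_arm(deltas=[{"gripper": 0.6,"offset": [-0.0045,0.002,0.001],"rotation": [0,0,0]},{"gripper": 0.6,"offset": [0,0,0],"rotation": [0,0,0]},{"gripper": 0.3,"offset": [0,0,0],"rotation": [0,0,0]},{"gripper": 0,"offset": [0,0,0],"rotation": [0,0,0]},{"gripper": 0,"offset": [0,0,0],"rotation": [0,0,0]},{"gripper": 0,"offset": [0,0,0],"rotation": [0,0,0]},{"gripper": 0,"offset": [0,0,0],"rotation": [0,0,0]},{"gripper": 0,"offset": [0,0,0],"rotation": [0,0,0]},{"gripper": 0,"offset": [0,0,0],"rotation": [0,0,0]},{"gripper": 0,"offset": [0,0,0],"rotation": [0,0,0]},{"gripper": 0,"offset": [0,0,0],"rotation": [0,0,0]}], newtons=60)

```text
clock: 4.5
position: [0.4481, 0.3769, 0.0246]
ee_rot: [0.625, 0.78, 0.0, -0.0]
ft_force: [-0.4, -1.1, 5.4]
grip_width: 0.133
grasp_force: 59.4
```

```bash
python3 go.py .448 .377 .025 1.79
```

```text
t 4.5 pos [0.4481 0.3769 0.0246] F [-0.4 -1.1  5.4] grip 0.133 59.4
off [ 0.0002 -0.0001 -0.0004] rot [ 0.03 -0.03  0.02]
```

Call:
jog_arm(deltas=[{"gripper": 0,"offset": [0,0,-0.01],"rotation": [0,0,0]},{"gripper": 0,"offset": [0,0,-0.025],"rotation": [0,0,0]},{"gripper": 0,"offset": [0,0,-0.025],"rotation": [0,0,0]},{"gripper": 0,"offset": [0,0,-0.02],"rotation": [0,0,0]},{"gripper": 0,"offset": [0,0,0],"rotation": [0,0,4.4]},{"gripper": 0,"offset": [0,0,0],"rotation": [0,0,4.3]},{"gripper": 0,"offset": [0,0,0],"rotation": [0,0,0]}])

```text
clock: 5.2
position: [0.4475, 0.3763, 0.1043]
ee_rot: [0.683, 0.73, -0.0, -0.0]
ft_force: [-0.5, 0.3, -2.9]
grip_width: 0.128
grasp_force: 58.8
```

```bash
python3 go.py .570 .2535 .105 1.638
```

```text
t 5.2 pos [0.4475 0.3763 0.1043] F [-0.5  0.3 -2.9] grip 0.128 58.8
off [-0.1307  0.1141 -0.0007] rot [-0.04  0.03 -0.04]
```

Call:
jog_arm(deltas=[{"gripper": 0,"offset": [-0.0163,0.0143,0],"rotation": [0,0,0]},{"gripper": 0,"offset": [-0.0163,0.0143,0],"rotation": [0,0,0]},{"gripper": 0,"offset": [-0.0163,0.0143,0],"rotation": [0,0,0]},{"gripper": 0,"offset": [-0.0163,0.0143,0],"rotation": [0,0,0]},{"gripper": 0,"offset": [-0.0163,0.0143,0],"rotation": [0,0,0]},{"gripper": 0,"offset": [-0.0163,0.0143,0],"rotation": [0,0,0]},{"gripper": 0,"offset": [-0.0163,0.0143,0],"rotation": [0,0,0]},{"gripper": 0,"offset": [-0.0163,0.0143,0],"rotation": [0,0,0]},{"gripper": 0,"offset": [0,0,0.01],"rotation": [0,0,0]},{"gripper": 0,"offset": [0,0,0.008],"rotation": [0,0,0]},{"gripper": 0,"offset": [0,0,0],"rotation": [0,0,0]},{"gripper": 0,"offset": [0,0,0],"rotation": [0,0,0]}])

```text
clock: 6.4
position: [0.57, 0.2551, 0.0859]
ee_rot: [0.682, 0.731, -0.0, -0.0]
ft_force: [-0.1, 0.1, -4.0]
grip_width: 0.128
grasp_force: 58.8
```

```bash
python3 - <<'E'
from workcell import imaging
import cv2
a=imaging.camera("side");b=imaging.camera("top")
cv2.imwrite("pics/side3.png",a);cv2.imwrite("pics/top3.png",b)
A=cv2.resize(a[120:220,280:390],None,fx=5,fy=5,interpolation=3)
B=cv2.resize(b[125:225,215:325],None,fx=5,fy=5,interpolation=3)
cv2.imwrite("pics/g3.png",A);cv2.imwrite("pics/g3t.png",B)
E
python3 go.py .570 .2535 .085 1.638
```

```text
t 6.5 pos [0.5706 0.255  0.0866] F [ 0.2 -0.2 -2.3] grip 0.129 58.8
off [-0.0015 -0.0007  0.0016] rot [ 0.01 -0.02  0.11]
```

View pics/g3.png

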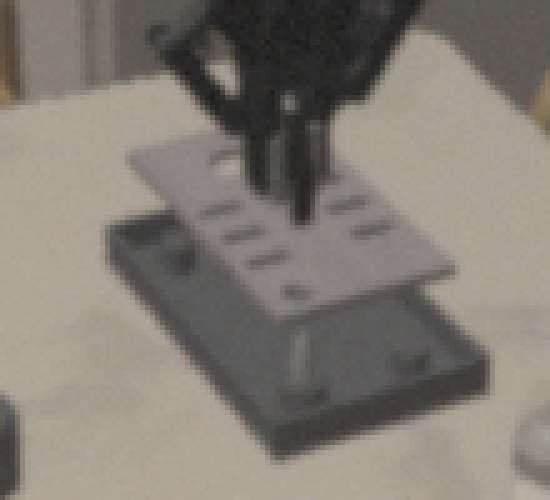

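The grille is held level over the tray. Its near pin hole is at crop (296,292), and the left pin stands beneath it at about (300,330). I'll compare grille and tray in this one view, so calibration bias cancels.

```bash
cat > m2.py <<'E'
from vis import *
S=lambda x,y,l:("side",l,((x+.5)/5-.5+280,(y+.5)/5-.5+120))
z=68
g,r=fit([S(127,155,(80,45,z)),S(455,267,(-80,-45,z)),S(280,312,(-80,45,z)),S(297,291,(-66,28,z))]);print(g.round(4),r.round(1).tolist())
t,r=fit([S(107,229,(93,56,22)),S(489,352,(-93,-56,22)),S(278,431,(-93,56,22))]);print(t.round(4),r.round(1).tolist())
# earlier same-camera readings, tray pins etc
for p in(g,t):print((pose([0.57,0.2535,1.638],(0,0,0))[0,:2]-p[:2]).round(4))
c,s=np.cos(t[2]),np.sin(t[2]);d=t-g;print("need tray-frame dx,dy mm",1000*(c*d[0]+s*d[1]),1000*(-s*d[0]+c*d[1]),"dyaw deg",np.degrees(d[2]))
E
python3 m2.py
```

```text
[0.5713 0.2561 1.6362] [[-0.2, -0.8], [0.2, -0.4], [-0.3, 1.1], [0.2, 0.1]]
[0.5728 0.2531 1.6444] [[-0.9, -0.4], [0.9, 1.2], [-0.1, -0.7]]
[-0.0013 -0.0026]
[-0.0028  0.0004]
need tray-frame dx,dy mm -3.060940787062952 -1.2413503029223105 dyaw deg 0.47115544634720813
```

View pics/g3t.png

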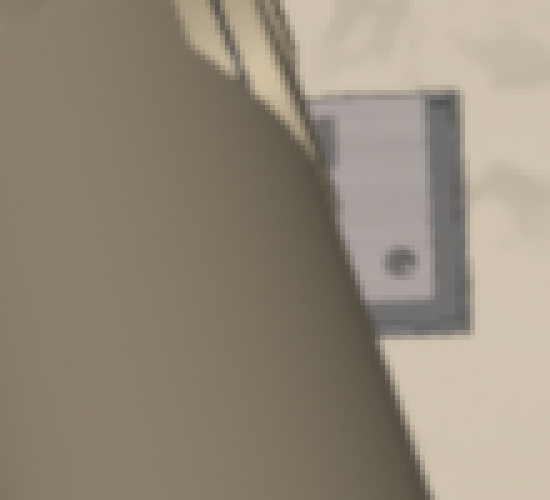

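The top view shows the grille's corner (436,299), its hole (401,262) and the tray corners (459,92) and (469,333).

```bash
cat > m3.py <<'E'
from vis import *
exec(open("m2.py").read().split("z=68")[0])
T=lambda x,y,l:("top",l,((x+.5)/5-.5+215,(y+.5)/5-.5+125))
z=68
G=[T(426,96,(-80,-45,z)),T(436,299,(-80,45,z)),T(401,262,(-66,28,z))]
Tr=[T(459,92,(-93,-56,22)),T(469,333,(-93,56,22))]
g,r=fit(G);print(g.round(4),r.round(1).tolist())
t,r=fit(Tr);print(t.round(4),r.round(1).tolist())
c,s=np.cos(t[2]),np.sin(t[2]);d=t-g;print("need mm",1000*(c*d[0]+s*d[1]),1000*(-s*d[0]+c*d[1]),"dyaw",np.degrees(d[2]))
E
python3 m3.py; python3 go.py .5706 .255 .0866 1.638
```

```text
[0.5676 0.2554 1.6367] [[-0.0, 0.1], [-0.1, -0.0], [0.1, -0.0]]
[0.5684 0.2551 1.6301] [[0.0, 0.1], [-0.0, -0.1]]
need mm -0.37991665994857227 -0.8417149465985216 dyaw -0.38250320075955113
t 6.5 pos [0.5706 0.255  0.0866] F [ 0.2 -0.2 -2.3] grip 0.129 58.8
off [-0. -0. -0.] rot [ 0.01 -0.02  0.11]
```

Call:
jog_arm(deltas=[{"gripper": 0,"offset": [-0.0015,0.001,0.005],"rotation": [0,0,0]},{"gripper": 0,"offset": [0,0,0.006],"rotation": [0,0,0]},{"gripper": 0,"offset": [0,0,0.005],"rotation": [0,0,0]},{"gripper": 0,"offset": [0,0,0.004],"rotation": [0,0,0]},{"gripper": 0,"offset": [0,0,0.003],"rotation": [0,0,0]},{"gripper": 0,"offset": [0,0,0.002],"rotation": [0,0,0]},{"gripper": 0,"offset": [0,0,0],"rotation": [0,0,0]},{"gripper": 0,"offset": [0,0,0],"rotation": [0,0,0]}])

```text
clock: 7.3
position: [0.5721, 0.2529, 0.0614]
ee_rot: [0.683, 0.731, 0.0, 0.0]
ft_force: [-0.6, -0.2, -1.9]
grip_width: 0.127
grasp_force: 58.9
```

```bash
python3 go.py .569 .2535 .045 1.638;python3 -c "
from workcell import manip;o=manip.get_obs();print(o['torque'])"
```

```text
t 7.3 pos [0.5721 0.2529 0.0614] F [-0.6 -0.2 -1.9] grip 0.127 58.9
off [ 0.0008 -0.0031  0.0164] rot [ 0.01 -0.01  0.03]
[ 0.03378537 -0.04225421  0.00548104]
```

Call:
jog_arm(deltas=[{"gripper": 0,"offset": [0,0,0.002],"rotation": [0,0,0]},{"gripper": 0,"offset": [0,0,0.002],"rotation": [0,0,0]},{"gripper": 0,"offset": [0,0,0.001],"rotation": [0,0,0]},{"gripper": 0,"offset": [0,0,0],"rotation": [0,0,0]}])

```text
clock: 7.7
position: [0.5718, 0.2528, 0.0561]
ee_rot: [0.683, 0.731, -0.0, -0.0]
ft_force: [-0.4, 0.8, -2.8]
grip_width: 0.123
grasp_force: 58.8
```

Call:
jog_arm(deltas=[{"gripper": 0,"offset": [0,0,0.002],"rotation": [0,0,0]},{"gripper": 0,"offset": [0,0,0.002],"rotation": [0,0,0]},{"gripper": 0,"offset": [0,0,0.001],"rotation": [0,0,0]},{"gripper": 0,"offset": [0,0,0],"rotation": [0,0,0]}])

```text
clock: 8.1
position: [0.5719, 0.2528, 0.0511]
ee_rot: [0.683, 0.731, -0.0, -0.0]
ft_force: [0.4, -0.1, -3.0]
grip_width: 0.127
grasp_force: 58.8
```

Call:
jog_arm(deltas=[{"gripper": 0,"offset": [0,0,0.002],"rotation": [0,0,0]},{"gripper": 0,"offset": [0,0,0.002],"rotation": [0,0,0]},{"gripper": 0,"offset": [0,0,0.001],"rotation": [0,0,0]},{"gripper": 0,"offset": [0,0,0.001],"rotation": [0,0,0]},{"gripper": 0,"offset": [0,0,0.001],"rotation": [0,0,0]},{"gripper": 0,"offset": [0,0,0],"rotation": [0,0,0]}])

```text
clock: 8.7
position: [0.572, 0.2529, 0.0447]
ee_rot: [0.683, 0.731, 0.0, -0.0]
ft_force: [-2.6, -1.5, 1.5]
grip_width: 0.126
grasp_force: 59.5
```

The grille is seated: TCP z is 0.0447 against 0.0446 expected, and the load has come off the wrist. Release and lift.

Call:
jog_arm(deltas=[{"gripper": 0.4,"offset": [0,0,0],"rotation": [0,0,0]},{"gripper": 0.4,"offset": [0,0,0],"rotation": [0,0,0]},{"gripper": 0.4,"offset": [0,0,0],"rotation": [0,0,0]},{"gripper": 0.4,"offset": [0,0,-0.01],"rotation": [0,0,0]},{"gripper": 0.4,"offset": [0,0,-0.02],"rotation": [0,0,0]},{"gripper": 0.4,"offset": [0,0,-0.03],"rotation": [0,0,0]},{"gripper": 0.7,"offset": [0,0,-0.03],"rotation": [0,0,0]},{"gripper": 0.7,"offset": [0,0,-0.01],"rotation": [0,0,0]},{"gripper": 0.7,"offset": [0,0,0],"rotation": [0,0,0]}])

```text
clock: 9.6
position: [0.573, 0.2533, 0.1466]
ee_rot: [0.683, 0.731, 0.002, 0.0]
ft_force: [0.5, 0.0, -0.2]
grip_width: 0.703
grasp_force: 0.0
```

```bash
python3 go.py .397 .1975 .145 1.638;python3 -c "
from workcell import manip;o=manip.get_obs();print(o['joint_pos'].round(3))"
```

```text
t 9.6 pos [0.573  0.2533 0.1466] F [ 0.5  0.  -0.2] grip 0.703 0.0
off [-0.0438 -0.1793  0.0009] rot [ 0.19 -0.11  0.03]
[-0.758  0.408  0.345  1.596 -0.148  1.159 -0.313]
```

Call:
jog_arm(deltas=[{"gripper": 0.7,"offset": [-0.0055,-0.0224,0],"rotation": [0,0,0]},{"gripper": 0.7,"offset": [-0.0055,-0.0224,0],"rotation": [0,0,0]},{"gripper": 0.7,"offset": [-0.0055,-0.0224,0],"rotation": [0,0,0]},{"gripper": 0.7,"offset": [-0.0055,-0.0224,0],"rotation": [0,0,0]},{"gripper": 0.7,"offset": [-0.0055,-0.0224,0],"rotation": [0,0,0]},{"gripper": 0.7,"offset": [-0.0055,-0.0224,0],"rotation": [0,0,0]},{"gripper": 0.7,"offset": [-0.0055,-0.0224,0],"rotation": [0,0,0]},{"gripper": 0.7,"offset": [-0.0055,-0.0224,0],"rotation": [0,0,0]},{"gripper": 0.7,"offset": [0,0,0],"rotation": [0,0,7.5]},{"gripper": 0.7,"offset": [0,0,0],"rotation": [0,0,7.5]},{"gripper": 0.7,"offset": [0,0,0],"rotation": [0,0,7.5]},{"gripper": 0.7,"offset": [0,0,0],"rotation": [0,0,7.5]},{"gripper": 0.7,"offset": [0,0,0],"rotation": [0,0,7.5]},{"gripper": 0.7,"offset": [0,0,0],"rotation": [0,0,7.5]},{"gripper": 0.7,"offset": [0,0,0],"rotation": [0,0,7.5]},{"gripper": 0.7,"offset": [0,0,0],"rotation": [0,0,7.5]},{"gripper": 0.7,"offset": [0,0,0],"rotation": [0,0,7.5]},{"gripper": 0.7,"offset": [0,0,0],"rotation": [0,0,7.5]},{"gripper": 0.7,"offset": [0,0,0],"rotation": [0,0,7.5]},{"gripper": 0.7,"offset": [0,0,0],"rotation": [0,0,7.5]}])

```text
clock: 11.6
position: [0.3955, 0.1965, 0.1432]
ee_rot: [1.0, 0.031, -0.001, 0.001]
ft_force: [0.1, -0.6, -0.5]
grip_width: 0.698
grasp_force: 0.0
```

Call:
jog_arm(deltas=[{"gripper": 0.7,"offset": [0,0,0],"rotation": [0,0,0]},{"gripper": 0.7,"offset": [0,0,0],"rotation": [0,0,0]}])

```text
clock: 11.8
position: [0.3958, 0.1966, 0.1436]
ee_rot: [0.999, 0.036, -0.0, 0.0]
ft_force: [-0.6, 0.3, 0.1]
grip_width: 0.7
grasp_force: 0.0
```

```bash
python3 go.py .397 .1975 .022 0.067;python3 -c "
from workcell import manip;o=manip.get_obs();print(o['joint_pos'].round(3))"
```

```text
t 11.8 pos [0.3958 0.1966 0.1436] F [-0.6  0.3  0.1] grip 0.7 0.0
off [ 0.0014 -0.0009  0.1216] rot [0.04 0.06 0.26]
[-8.760e-01  3.000e-03  3.150e-01  2.059e+00 -1.000e-03  1.081e+00
 -2.060e+00]
```

Call:
jog_arm(deltas=[{"gripper": 0.7,"offset": [0.0014,-0.001,0.025],"rotation": [0,0,0]},{"gripper": 0.7,"offset": [0,0,0.03],"rotation": [0,0,0]},{"gripper": 0.7,"offset": [0,0,0.03],"rotation": [0,0,0]},{"gripper": 0.7,"offset": [0,0,0.025],"rotation": [0,0,0]},{"gripper": 0.7,"offset": [0,0,0.011],"rotation": [0,0,0]},{"gripper": 0.7,"offset": [0,0,0],"rotation": [0,0,0]},{"gripper": 0.4,"offset": [0,0,0],"rotation": [0,0,0]},{"gripper": 0.4,"offset": [0,0,0],"rotation": [0,0,0]},{"gripper": 0.4,"offset": [0,0,0],"rotation": [0,0,0]},{"gripper": 0.4,"offset": [0,0,0],"rotation": [0,0,0]},{"gripper": 0.4,"offset": [0,0,0],"rotation": [0,0,0]}], newtons=20)

```text
clock: 12.9
position: [0.3982, 0.1984, 0.0245]
ee_rot: [0.999, 0.034, 0.001, -0.001]
ft_force: [-1.6, -1.4, 8.0]
grip_width: 0.462
grasp_force: 20.5
```

Width 0.462 is 39 mm, so this is the right cap. Open, turn back 90° and grip along the other axis so it is centred both ways.

Call:
jog_arm(deltas=[{"gripper": 0.7,"offset": [0,0,0],"rotation": [0,0,0]},{"gripper": 0.7,"offset": [0,0,0],"rotation": [0,0,0]},{"gripper": 0.7,"offset": [0,0,0],"rotation": [0,0,0]},{"gripper": 0.7,"offset": [0,0,0],"rotation": [0,0,-7.5]},{"gripper": 0.7,"offset": [0,0,0],"rotation": [0,0,-7.5]},{"gripper": 0.7,"offset": [0,0,0],"rotation": [0,0,-7.5]},{"gripper": 0.7,"offset": [0,0,0],"rotation": [0,0,-7.5]},{"gripper": 0.7,"offset": [0,0,0],"rotation": [0,0,-7.5]},{"gripper": 0.7,"offset": [0,0,0],"rotation": [0,0,-7.5]},{"gripper": 0.7,"offset": [0,0,0],"rotation": [0,0,-7.5]},{"gripper": 0.7,"offset": [0,0,0],"rotation": [0,0,-7.5]},{"gripper": 0.7,"offset": [0,0,0],"rotation": [0,0,-7.5]},{"gripper": 0.7,"offset": [0,0,0],"rotation": [0,0,-7.5]},{"gripper": 0.7,"offset": [0,0,0],"rotation": [0,0,-7.5]},{"gripper": 0.7,"offset": [0,0,0],"rotation": [0,0,-7.5]},{"gripper": 0.7,"offset": [0,0,0],"rotation": [0,0,0]},{"gripper": 0.7,"offset": [0,0,0],"rotation": [0,0,0]}])

```text
clock: 14.6
position: [0.3975, 0.1979, 0.0233]
ee_rot: [0.684, 0.729, -0.0, -0.0]
ft_force: [0.2, 0.2, -0.4]
grip_width: 0.698
grasp_force: 0.0
```

```bash
python3 go.py .3982 .1984 .022 1.638
```

```text
t 14.6 pos [0.3975 0.1979 0.0233] F [ 0.2  0.2 -0.4] grip 0.698 0.0
off [0.0005 0.0007 0.0013] rot [-0.  -0.  -0.2]
```

Call:
jog_arm(deltas=[{"gripper": 0.4,"offset": [0.0005,0.0005,0],"rotation": [0,0,0]},{"gripper": 0.3,"offset": [0,0,0],"rotation": [0,0,0]},{"gripper": 0.3,"offset": [0,0,0],"rotation": [0,0,0]},{"gripper": 0.3,"offset": [0,0,0],"rotation": [0,0,0]},{"gripper": 0.3,"offset": [0,0,0],"rotation": [0,0,0]},{"gripper": 0.3,"offset": [0,0,0],"rotation": [0,0,0]}], newtons=60)

```text
clock: 15.2
position: [0.3981, 0.1986, 0.0237]
ee_rot: [0.683, 0.73, 0.0, -0.0]
ft_force: [-2.3, -0.9, 6.9]
grip_width: 0.444
grasp_force: 59.7
```

Call:
jog_arm(deltas=[{"gripper": 0.3,"offset": [0,0,-0.02],"rotation": [0,0,0]},{"gripper": 0.3,"offset": [0,0,-0.03],"rotation": [0,0,0]},{"gripper": 0.3,"offset": [0,0,-0.03],"rotation": [0,0,0]},{"gripper": 0.3,"offset": [0,0,-0.02],"rotation": [0,0,0]},{"gripper": 0.3,"offset": [0,0,0],"rotation": [0,0,0]},{"gripper": 0.3,"offset": [0,0,0],"rotation": [0,0,0]}])

```text
clock: 15.8
position: [0.3979, 0.1985, 0.123]
ee_rot: [0.683, 0.73, 0.0, -0.0]
ft_force: [-0.1, -0.2, 0.1]
grip_width: 0.447
grasp_force: 60.4
```

```bash
python3 - <<'E'
from workcell import imaging
import cv2
a=imaging.camera("side");b=imaging.camera("top")
A=cv2.resize(a[110:220,260:390],None,fx=3,fy=3,interpolation=3)
B=cv2.resize(b[130:240,205:335],None,fx=3,fy=3,interpolation=3)
cv2.imwrite("pics/g4.png",cv2.hconcat([A,B]))
E
python3 go.py .569 .2988 .123 1.638
```

```text
t 15.9 pos [0.3973 0.1981 0.1222] F [-0.1 -1.3 -0.9] grip 0.443 60.4
off [ 0.0889  0.178  -0.0012] rot [-0.09  0.05  0.  ]
```

View pics/g4.png

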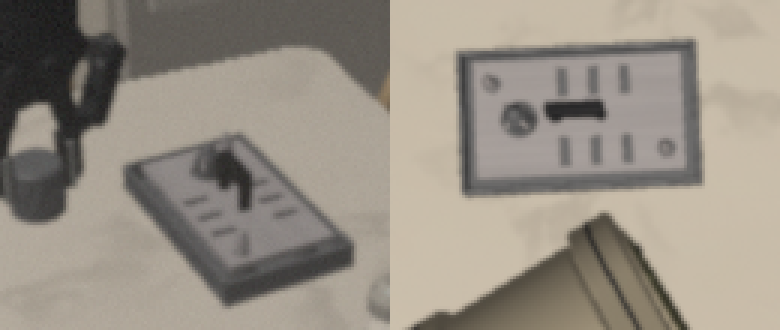

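The grille lies flush in the tray with the stud and pins through its holes. The cap is upright in the jaws at left crop (38,185). Move it over the stud.

Call:
jog_arm(deltas=[{"gripper": 0.3,"offset": [0.0099,0.0198,0],"rotation": [0,0,0]},{"gripper": 0.3,"offset": [0.0099,0.0198,0],"rotation": [0,0,0]},{"gripper": 0.3,"offset": [0.0099,0.0198,0],"rotation": [0,0,0]},{"gripper": 0.3,"offset": [0.0099,0.0198,0],"rotation": [0,0,0]},{"gripper": 0.3,"offset": [0.0099,0.0198,0],"rotation": [0,0,0]},{"gripper": 0.3,"offset": [0.0099,0.0198,0],"rotation": [0,0,0]},{"gripper": 0.3,"offset": [0.0099,0.0198,0],"rotation": [0,0,0]},{"gripper": 0.3,"offset": [0.0099,0.0198,0],"rotation": [0,0,0]},{"gripper": 0.3,"offset": [0.0099,0.0198,0],"rotation": [0,0,0]},{"gripper": 0.3,"offset": [0,0,0.015],"rotation": [0,0,0]},{"gripper": 0.3,"offset": [0,0,0.015],"rotation": [0,0,0]},{"gripper": 0.3,"offset": [0,0,0.01],"rotation": [0,0,0]},{"gripper": 0.3,"offset": [0,0,0],"rotation": [0,0,0]},{"gripper": 0.3,"offset": [0,0,0],"rotation": [0,0,0]}])

```text
clock: 17.3
position: [0.5693, 0.2991, 0.0831]
ee_rot: [0.683, 0.731, -0.0, -0.0]
ft_force: [-0.5, -0.2, -0.2]
grip_width: 0.446
grasp_force: 60.5
```

```bash
python3 go.py .5685 .299 .05 1.638
```

```text
t 17.3 pos [0.5693 0.2991 0.0831] F [-0.5 -0.2 -0.2] grip 0.446 60.5
off [-0.     -0.0008  0.0331] rot [-0.03  0.01  0.02]
```

Descend to TCP 0.064, which puts the mouth at about 40 mm, just below the stud's cone.

Call:
jog_arm(deltas=[{"gripper": 0.3,"offset": [0,-0.0005,0.005],"rotation": [0,0,0]},{"gripper": 0.3,"offset": [0,0,0.005],"rotation": [0,0,0]},{"gripper": 0.3,"offset": [0,0,0.004],"rotation": [0,0,0]},{"gripper": 0.3,"offset": [0,0,0.003],"rotation": [0,0,0]},{"gripper": 0.3,"offset": [0,0,0.002],"rotation": [0,0,0]},{"gripper": 0.3,"offset": [0,0,0],"rotation": [0,0,0]},{"gripper": 0.3,"offset": [0,0,0],"rotation": [0,0,0]}])

```text
clock: 18.0
position: [0.5693, 0.2994, 0.0644]
ee_rot: [0.683, 0.731, 0.0, -0.0]
ft_force: [0.4, -0.8, -0.2]
grip_width: 0.448
grasp_force: 60.5
```

Call:
jog_arm(deltas=[{"gripper": 0.3,"offset": [0,0,0.001],"rotation": [0,0,0]},{"gripper": 0.3,"offset": [0,0,0.001],"rotation": [0,0,0]},{"gripper": 0.3,"offset": [0,0,0.001],"rotation": [0,0,0]},{"gripper": 0.3,"offset": [0,0,0],"rotation": [0,0,0]}])

```text
clock: 18.4
position: [0.5691, 0.3, 0.0613]
ee_rot: [0.683, 0.731, 0.0, -0.0]
ft_force: [-0.5, 3.0, 0.6]
grip_width: 0.442
grasp_force: 60.6
```

Call:
jog_arm(deltas=[{"gripper": 0.3,"offset": [0,0,0.001],"rotation": [0,0,0]},{"gripper": 0.3,"offset": [0,0,0.001],"rotation": [0,0,0]},{"gripper": 0.3,"offset": [0,0,0.001],"rotation": [0,0,0]},{"gripper": 0.3,"offset": [0,0,0],"rotation": [0,0,0]}])

```text
clock: 18.8
position: [0.5694, 0.3, 0.0589]
ee_rot: [0.683, 0.731, 0.001, -0.0]
ft_force: [-1.4, 3.2, 4.5]
grip_width: 0.44
grasp_force: 61.0
```

Call:
jog_arm(deltas=[{"gripper": 0.3,"offset": [0,0,0.001],"rotation": [0,0,0]},{"gripper": 0.3,"offset": [0,0,0.001],"rotation": [0,0,0]},{"gripper": 0.3,"offset": [0,0,0],"rotation": [0,0,0]}])

```text
clock: 19.1
position: [0.5697, 0.3001, 0.0574]
ee_rot: [0.683, 0.731, 0.001, -0.0]
ft_force: [-2.2, 1.9, 7.9]
grip_width: 0.445
grasp_force: 61.3
```

The expected detent ramp. Ease the 2–3 N side load (+y is tool +x) and continue.

Call:
jog_arm(deltas=[{"gripper": 0.3,"offset": [0.0005,0,0.001],"rotation": [0,0,0]},{"gripper": 0.3,"offset": [0,0,0.001],"rotation": [0,0,0]},{"gripper": 0.3,"offset": [0,0,0],"rotation": [0,0,0]}])

```text
clock: 19.4
position: [0.5694, 0.3002, 0.0546]
ee_rot: [0.683, 0.731, 0.0, -0.0]
ft_force: [0.2, 3.3, 0.8]
grip_width: 0.446
grasp_force: 60.7
```

Call:
jog_arm(deltas=[{"gripper": 0.3,"offset": [0,0,0.001],"rotation": [0,0,0]},{"gripper": 0.3,"offset": [0,0,0.001],"rotation": [0,0,0]},{"gripper": 0.3,"offset": [0,0,0],"rotation": [0,0,0]}])

```text
clock: 19.7
position: [0.569, 0.2991, 0.0515]
ee_rot: [0.683, 0.731, -0.001, 0.0]
ft_force: [-0.1, 1.4, -1.0]
grip_width: 0.445
grasp_force: 62.6
```

Call:
jog_arm(deltas=[{"gripper": 0.3,"offset": [0,0,0.001],"rotation": [0,0,0]},{"gripper": 0.3,"offset": [0,0,0.001],"rotation": [0,0,0]},{"gripper": 0.3,"offset": [0,0,0],"rotation": [0,0,0]}])

```text
clock: 20.0
position: [0.5692, 0.2994, 0.05]
ee_rot: [0.683, 0.731, -0.0, 0.0]
ft_force: [-0.0, 1.2, -0.1]
grip_width: 0.443
grasp_force: 62.7
```

It clicked at about 8 N and then dropped. Continue to home and build about 10 N.

Call:
jog_arm(deltas=[{"gripper": 0.3,"offset": [0,0,0.001],"rotation": [0,0,0]},{"gripper": 0.3,"offset": [0,0,0.0005],"rotation": [0,0,0]},{"gripper": 0.3,"offset": [0,0,0],"rotation": [0,0,0]},{"gripper": 0.3,"offset": [0,0,0],"rotation": [0,0,0]}])

```text
clock: 20.4
position: [0.5693, 0.2994, 0.0498]
ee_rot: [0.683, 0.73, -0.0, 0.0]
ft_force: [-3.6, -2.1, 9.7]
grip_width: 0.446
grasp_force: 63.8
```

Call:
jog_arm(deltas=[{"gripper": 0.3,"offset": [0,0,0],"rotation": [0,0,0]},{"gripper": 0.3,"offset": [0,0,0],"rotation": [0,0,0]},{"gripper": 0.3,"offset": [0,0,0],"rotation": [0,0,0]},{"gripper": 0.3,"offset": [0,0,0],"rotation": [0,0,0]},{"gripper": 0.3,"offset": [0,0,0],"rotation": [0,0,0]}])

```text
clock: 20.9
position: [0.5693, 0.2995, 0.0498]
ee_rot: [0.683, 0.73, -0.0, 0.0]
ft_force: [-4.9, -2.4, 10.1]
grip_width: 0.443
grasp_force: 63.8
```

```bash
python3 - <<'E'
from workcell import imaging,manip
import cv2
a=imaging.camera("side")
for i in range(4):
    imaging.camera("top");print(manip.get_obs()["ft_force"].round(1),manip.get_obs()["position"].round(4))
cv2.imwrite("pics/g5.png",cv2.resize(a[120:230,260:400],None,fx=5,fy=5,interpolation=3))
E
```

```text
[-4.  -3.8 10. ] [0.5693 0.2995 0.0498]
[-4.9 -3.  10.2] [0.5694 0.2994 0.0498]
[-5.1 -2.2 10.3] [0.5693 0.2994 0.0498]
[-4.7 -2.1 10.4] [0.5693 0.2995 0.0498]
```

View pics/g5.png

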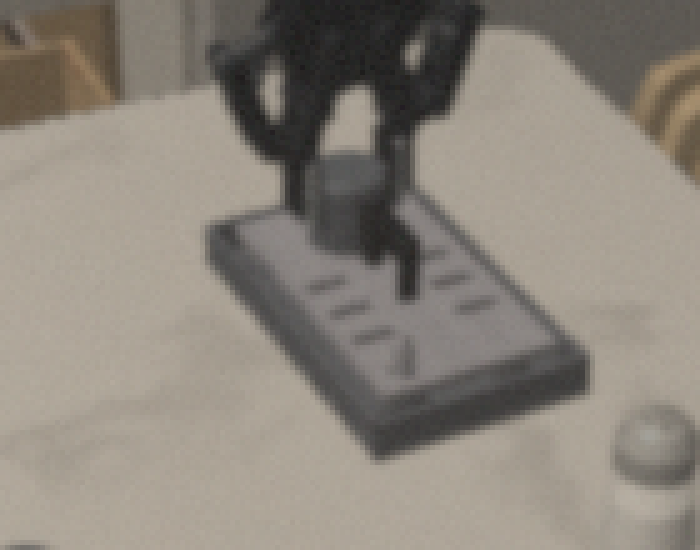

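The cap (crop about (348,205)) sits with its rim on the flush grille. The push is steady at about 10 N and the shaker is untouched. Handing in.

```bash
python3 -c "
from workcell import workorder;print(workorder.hand_in())"
```

```text
the job is handed in; nothing more can be done
None
```

I handed the job in at about 21 s: the grille is flush in the tray, and the cap clicked and is fully home on the stud, with the gripper still pressing at about 10 N; nothing touched the mug, shaker or mandarin.

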